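# Air the denture bath with its lever

## Task

Air the denture bath, the low, wide one of the two white lidded boxes: press its front lever down until the lid stands fully open, keep it open for two seconds, then let the lever up slowly so that the lid eases shut without slamming, and move clear. Use the lever only and do not touch the lid; leave the tall bin shut and everything else where it stands, nothing is to be picked up.

Things in the scene. Friction and masses are not known exactly. Their poses are not given: they have to be found in the camera images.
- bath: denture bath: the low, wide one of two white lidded boxes, 120 mm deep (x), 150 mm wide (y), 85 mm high, fixed to the ledge; origin under its centre, z up, its own -x side is the front with the lever. A grey link cover 8 mm thick runs on its +y side
- bath_lever (a joint): lever of the denture bath (rad). Steel tongue at the middle of the box's front, ending in a flat pad 36 mm wide, 26 mm along the lever, 6 mm thick. 0 = at rest (pad raised, lid shut), 0.45 = pressed fully down to its stop. The lid angle is always 2.67 times this. Pressing takes about 2 to 7 N at the pad; nothing latches: the lid's weight swings the lever back up, and if let go the lid bangs shut.
- bath_lever_pad (a point): centre of the top face of the bath lever's pad, where to press; moves with the lever. At rest it is about 60 mm above the ledge and 145 mm from the bath's origin along its -x; it swings on an 80 mm radius about bath_lever_pivot, and at the full stop it is about 25 mm above the ledge
- bath_lever_pivot (a point): hinge of the bath lever, 68 mm from the bath's origin along its -x, 40 mm above the ledge; its axis is parallel to the bath's y. The line from it to the pad slopes up by about 0.25 rad at rest and down by 0.2 rad when fully pressed
- bath_lid_angle (a joint): angle (rad) of the bath's lid, hinged on the rim farthest from the robot: 0 shut, 1.2 fully open. The lid is a white plate 128 mm long and 6 mm thick, lying on the box at 92 mm height; its front edge rises and swings away from the lever to about 210 mm height
- bath_lid: the plate of the bath's lid; origin on its hinge line at the far rim, the plate runs 128 mm along its -x
- bin: bin: the tall, narrow one of the two white lidded boxes, 100 mm deep, 105 mm wide, 165 mm high, fixed; has a lever of the same kind; to be left shut. Origin under its centre. It stands beside the bath, on either side
- bin_lid_angle (a joint): angle (rad) of the bin's lid, 0 shut, 1.2 open
- tiers: three stacking tiers of clear acrylic, 180 by 210 mm, 185 mm high, fixed at the left side; origin under the centre
- denture_cup: lidded white denture cup, 92 mm wide, 80 mm tall, standing on the top acrylic tier; origin under its centre
- pill_bottle: amber pill bottle with white twist cap, 40 mm wide, 75 mm tall, standing between the bath and the bin, towards the robot; origin under its centre
- glass_jar: small round glass jar with an aluminium lid, 54 mm wide, 52 mm tall, standing between the bath and the bin; origin under its centre
- toothbrush: short green toothbrush, 130 mm long, 16 mm high, lying on the ledge; origin near its middle
- nail_file: steel nail file, 145 mm long, lying on the ledge; origin near its middle
- tumbler: white cup, 70 mm wide, 95 mm tall; origin under its centre

How it is judged:
On the way, in this order (a step that is already met when the one before it is completed fails the run):
1. the bath's lid is fully open (over 1.08 rad) and kept so for 1.6 s (value of joint bath_lid_angle above 1.08 rad), for 1.6 s.
2. the bath's lid is shut again (value of joint bath_lid_angle below 0.04 rad), for 0.2 s.
At the end, for the whole second after the job is handed in: the bath's lid is shut (within 0.04 rad) with its lever up at rest (within 0.02 rad), the bin's lid is shut (within 0.05 rad), and every loose thing is within 15 mm of where it stood (value of joint bath_lid_angle below 0.04 rad and value of joint bath_lever below 0.02 rad and value of joint bin_lid_angle below 0.05 rad and distance of each of denture_cup, pill_bottle, glass_jar, toothbrush, nail_file, tumbler from where it was at the start of the episode below 0.015 m); the robot touches nothing.
It fails at once if the bath's lid comes down too fast (its last 0.4 rad at over 1.5 rad/s): it slams (value of joint bath_lid_angle below 0.4 rad and velocity of joint bath_lid_angle below -1.5 rad/s).
It fails at once if the robot touches the bath's lid itself (contact force between any of the fingers, the arm and bath_lid above 1 N).
It fails at once if the bin's lid is opened (over 0.15 rad) (value of joint bin_lid_angle above 0.15 rad).
It fails at once if one of the loose things is moved or lifted by over 15 mm (distance of any of denture_cup, pill_bottle, glass_jar, toothbrush, nail_file, tumbler from where it was at the start of the episode above 0.015 m).
It also fails if it takes over 45 s, if anything falls off the work surface, if the arm or the gripper's body presses on something with over 40 N, if the wrist force passes 120 N, or if a joint passes its speed limit or range.

## Robot

A 7-joint arm with a two-finger parallel gripper is mounted at the origin on the work surface. World frame = base frame: x ahead of the robot, y to its left, z up, the work surface at z = 0. Lengths are in m, angles in rad, forces in N, time in s.
With the tool pointing down it reaches from about 0.425 to 0.875 m from the base axis. Payload 4.7 kg.
Tool frame: the origin (TCP) lies midway between the tips of the shut fingers; the grasp point (between the pads) lies 19 mm behind it; z points along the fingers, y is the direction in which the jaws open and shut (so a half turn about z gives the same grasp; the last joint's range is limited). The gripper opens to 85 mm and grips with 20 to 120 N. Pads are 22 mm wide; open, the fingers measure 114 mm over their backs; the gripper's body (76 mm by 85 mm) begins 54 mm behind the grasp point. The pads swing forward as they close: fully open they stand 13 mm farther back than shut.
Start: joints at [1.158, 0.321, -0.07, 1.45, 0.023, 1.371, -0.057], TCP at [0.269, -0.592, 0.231] pointing down, gripper open.
Joint ranges: [-2.86, 2.86], [-0.3, 2.09], [-1.38, 1.24], [0.06, 2.45], [-1.56, 4.7], [0.09, 2.05], [-2.69, 2.69]. Speed limits (rad/s): [2.57, 2.57, 3.14, 3.14, 3.14, 3.14, 3.14].

## Interface

Orientations are given as a unit quaternion [x, y, z, w].
In Python, from plant import r, vision gives the robot as it stands. The module is installed in compiled form; this text tells all that it offers.
- The arm moves only by the shell command python3 -m handwheel 'ROWS' [OPENING] [FORCE]. ROWS is a JSON object of lists of equal length, an entry for each row: "travel": the shift along the tool's x, y, z in cm, a list of three; "turn": the turn about the tool's z in rad. A call has 1 to 5 rows; each row shifts and turns the pose as measured when the row begins, along the tool's axes as they then stand; what a row does not reach is not made up. A row lasts 1/12 s, in which the tool goes at most 41.7 mm and 7.16 degrees, less where a joint would pass 70% of its speed; a pose out of reach is approached as far as the arm can. A call is refused whole if a number of a shift passes 4.17 or a number of a turn 0.125, either way. A call with a gripper value outside its range is refused whole. OPENING is the opening, from 0 (shut) to 1 (fully open), set as the call begins (- or left out, the last holds). The fingers move at their own pace and stop on an object; FORCE is the grip in N (left out, the last holds). Time passes only in rows, so rows that do not move let the fingers close. It gives the time, the measured TCP pose, the force and the opening at its end, in the units of the state.
- r.get_obs(): the state, without advancing time (a new reading comes with each control period).
- vision.get_image(name): name is "side" or "top" or "wrist"; returns the picture (400x640x3 uint8, red, green, blue); there is no depth.
- vision.camera_params(name): a dict with "fx", "fy", "cx", "cy" (pixels), "R" (3x3) and "t" (3): a world point X has camera coordinates R X + t; the wrist camera has in their place "tool_from_camera" (4x4, takes a point from camera to tool coordinates, whose origin is the TCP and whose axes are the flange's). Camera axes: x right, y down, z forward; pixel columns grow to the right and rows downward; lengths in m; the calibration is good to about 2 mm. A picture is of the moment at which its call begins: read the wrist's pose just before it. camera_params takes no time and is no camera call.
- r.hand_in(): hands the job in, once; it reports no verdict.
Trained networks look in the newest picture that a camera, given by its name, has taken for a name from the list of things; names that differ only in an ending like _2 or _b are one class to them, and where a whole thing is asked for, a point or a joint stands for the part that bears it (a point fixed in the world has none). Each returns a list of dicts, best first, with "p" (0 to 1); they miss things now and then, are a little off and sometimes report something else, mostly with a low value. They report only what shows in the picture. A call takes as long as a camera call.
- vision.search_frame(camera, name): "xy" ([column, row] in pixels, amid what is visible of it).
- vision.silhouettes(camera, name): "region" (400x640 bool, what is visible of it) and "xy" ([column, row] in pixels, amid what is visible of it).
- vision.tip_of(camera, name): "xy" ([column, row] in pixels: a listed point, or the origin of a listed thing).
The state is a dict: "time": time; "joints": joint angles; "joint_vel": joint speeds; "joint_torque": joint torques, N m; "position": TCP position; "tool_rot": TCP orientation; "force": force on the tool from outside, world axes, zero at the start; "wrist_torque": the same for the moment, N m; "grip_width": finger opening in m.
Only numpy, scipy, OpenCV 4.12 (cv2) and the standard library are available. Lean on these libraries where they do the work, as an engineer would, in place of code of your own. Each camera call takes 0.05 s, during which the arm holds its last target.

## Working session

There is one attempt and no reset: what is moved stays moved. The work goes in short steps, Python scripts to look and compute and a shell command to move; the robot and the scene stay as the last step left them, time stands still between calls to the robot, and variables do not carry over. Pictures are saved under pics/ and viewed, and the job is handed in when it is done.

```bash
mkdir -p pics
cat > h.py <<'E'
import numpy as np,cv2
from plant import r,vision
def save(cam,name):
    im=vision.get_image(cam); cv2.imwrite('pics/'+name,im[:,:,::-1]); return im
def ray(cam,xy):
    p=vision.camera_params(cam); R=np.array(p['R']);t=np.array(p['t'])
    d=R.T@np.array([(xy[0]-p['cx'])/p['fx'],(xy[1]-p['cy'])/p['fy'],1]); return -R.T@t,d
def onz(cam,xy,z):
    o,d=ray(cam,xy); return o+d*(z-o[2])/d[2]
def proj(cam,X):
    p=vision.camera_params(cam); c=np.array(p['R'])@X+np.array(p['t']); return [p['fx']*c[0]/c[2]+p['cx'],p['fy']*c[1]/c[2]+p['cy']]
E
python3 - <<'E'
from h import *
np.set_printoptions(precision=4,suppress=True)
print(r.get_obs())
save('top','t0.png');save('side','s0.png')
for c in('top','side'):
  for n in('bath','bath_lever_pad','bath_lever_pivot','bin','bath_lid','pill_bottle'):
    print(c,n,[(np.round(d['xy'],1),round(d['p'],2)) for d in vision.tip_of(c,n)][:3])
E
```

```text
{'time': 0.0, 'joints': array([ 1.1581,  0.3218, -0.0701,  1.4517,  0.0226,  1.3708, -0.0569]), 'joint_vel': array([ 0.001 ,  0.0011, -0.0004, -0.0005,  0.001 ,  0.0005, -0.0006]), 'joint_torque': array([ -0.0003, -49.3583,  -0.3827, -31.4329,   0.0128,   0.0115,
        -0.    ]), 'position': array([ 0.2688, -0.5912,  0.2302]), 'tool_rot': array([ 0.9773,  0.2118, -0.0002, -0.0009]), 'force': array([-0.1103,  0.3322, -0.1427]), 'wrist_torque': array([-0.0112, -0.0214, -0.0257]), 'grip_width': 0.08522050859141476}
top bath [(array([382.2, 167.4]), 0.71)]
top bath_lever_pad [(array([402.1, 210.9]), 0.58)]
top bath_lever_pivot [(array([389.5, 186.3]), 0.7)]
top bin [(array([277.3, 177.8]), 0.72)]
top bath_lid [(array([378.6, 143.3]), 0.97)]
top pill_bottle [(array([331.4, 212.6]), 0.48)]
side bath [(array([334.5, 177.2]), 0.65)]
side bath_lever_pad [(array([371. , 181.8]), 0.67)]
side bath_lever_pivot [(array([350.8, 179.4]), 0.84)]
side bin [(array([265.6, 237.6]), 0.64)]
side bath_lid [(array([318.6, 154.9]), 0.66)]
side pill_bottle [(array([333. , 224.9]), 0.7), (array([351.8, 177. ]), 0.3)]
```

View pics/t0.png

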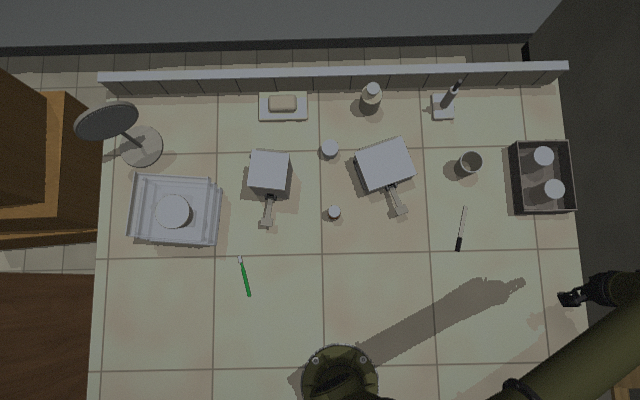

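View pics/s0.png

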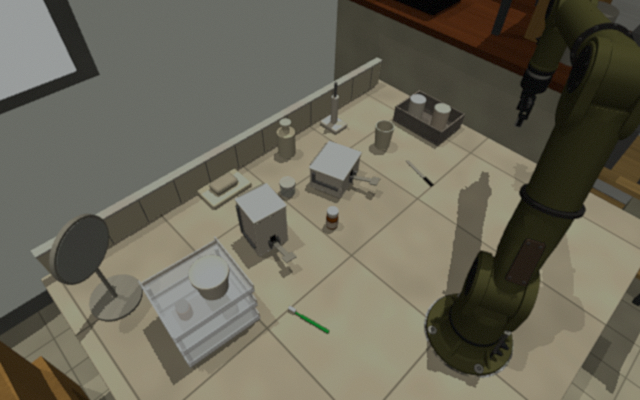

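Run:
```python
from h import *
np.set_printoptions(precision=4,suppress=True)
for n,a,b,z in(('bath',(382.2,167.4),(334.5,177.2),0),('pad',(402.1,210.9),(371,181.8),.06),('pivot',(389.5,186.3),(350.8,179.4),.04),('lid',(378.6,143.3),(318.6,154.9),.092),('bin',(277.3,177.8),(265.6,237.6),0),('pill',(331.4,212.6),(333,224.9),0)):
    A=onz('top',a,z);B=onz('side',b,z)
    o1,d1=ray('top',a);o2,d2=ray('side',b)
    M=np.stack([d1,-d2],1);s=np.linalg.lstsq(M,o2-o1,rcond=None)[0]
    P=(o1+d1*s[0]+o2+d2*s[1])/2
    print(n,A,B,'tri',P,np.linalg.norm(o1+d1*s[0]-o2-d2*s[1]))
for c in('top','side'):print(c,ray(c,(320,200)))
from scipy.spatial.transform import Rotation as Ro
print(Ro.from_quat(r.get_obs()['tool_rot']).as_matrix())
```

```text
bath [ 0.6522 -0.1568  0.    ] [ 0.6459 -0.1537  0.    ] tri [ 0.6528 -0.1589 -0.0083] 0.003496340040528849
pad [ 0.5014 -0.202   0.06  ] [ 0.5086 -0.1825  0.06  ] tri [ 0.5109 -0.2006  0.0429] 0.016571883651871344
pivot [ 0.5818 -0.1709  0.04  ] [ 0.5745 -0.1572  0.04  ] tri [ 0.5868 -0.1739  0.0185] 0.0013364024631320843
lid [ 0.7045 -0.1367  0.092 ] [ 0.6976 -0.1234  0.092 ] tri [ 0.7113 -0.1387  0.0726] 0.00206535997110272
bin [0.6263 0.1794 0.    ] [0.6117 0.1913 0.    ] tri [ 0.631   0.1809 -0.0283] 0.004294122334743437
pill [0.5099 0.0096 0.    ] [0.5006 0.0031 0.    ] tri [0.5049 0.0066 0.0014] 0.011290311961566933
top (array([0.3044, 0.0386, 1.404 ]), array([ 0.173 ,  0.0041, -0.9849]))
side (array([-0.0413,  0.6221,  1.0649]), array([ 0.458 , -0.47  , -0.7546]))
[[ 0.9103  0.414   0.    ]
 [ 0.414  -0.9103 -0.0001]
 [-0.      0.0001 -1.    ]]
```

Run:
```python
from h import *
np.set_printoptions(precision=4,suppress=True)
vision.get_image('top')
s=vision.silhouettes('top','bath_lid')[0]; print(s['p'])
m=s['region'].astype(np.uint8)
c=max(cv2.findContours(m,0,2)[0],key=cv2.contourArea)
q=cv2.approxPolyDP(c,6,True)[:,0]; print(q)
W=np.array([onz('top',x,.095) for x in q]);print(W)
Wc=np.array([onz('top',x,.095)[:2]*1000 for x in c[:,0]],np.float32);print(cv2.minAreaRect(Wc))
for psi,o in((.28,np.array([.6505,-.157])),):
  im=cv2.imread('pics/t0.png');im2=cv2.imread('pics/s0.png')
  x=np.array([np.cos(psi),np.sin(psi)]);y=np.array([-x[1],x[0]])
  def P(a,b,z):return np.array([*(o+a*x+b*y),z])
  out=[]
  for cam,i,c0 in(('top',im,(340,120)),('side',im2,(300,130))):
    k=5;crop=cv2.resize(i[c0[1]:c0[1]+110,c0[0]:c0[0]+80],None,fx=k,fy=k,interpolation=cv2.INTER_CUBIC)
    for pts in([P(-.158,-.018,.063),P(-.158,.018,.063),P(-.133,.018,.057),P(-.133,-.018,.057)],[P(-.064,-.075,.095),P(-.064,.075,.095),P(.064,.075,.095),P(.064,-.075,.095)]):
      pp=np.array([proj(cam,v) for v in pts]);pp=((pp-c0+.5)*k).astype(int)
      cv2.polylines(crop,[pp],True,(0,0,255) if cam else 0,1)
    out.append(crop)
  cv2.imwrite('pics/z0.png',np.hstack(out))
```

```text
0.6
[[402 136]
 [355 151]
 [369 190]
 [416 174]]
[[ 0.7247 -0.2079  0.095 ]
 [ 0.6814 -0.0644  0.095 ]
 [ 0.5609 -0.1014  0.095 ]
 [ 0.6061 -0.243   0.095 ]]
((643.2971801757812, -152.87881469726562), (137.6233367919922, 155.64483642578125), 18.337909698486328)
```

View pics/z0.png

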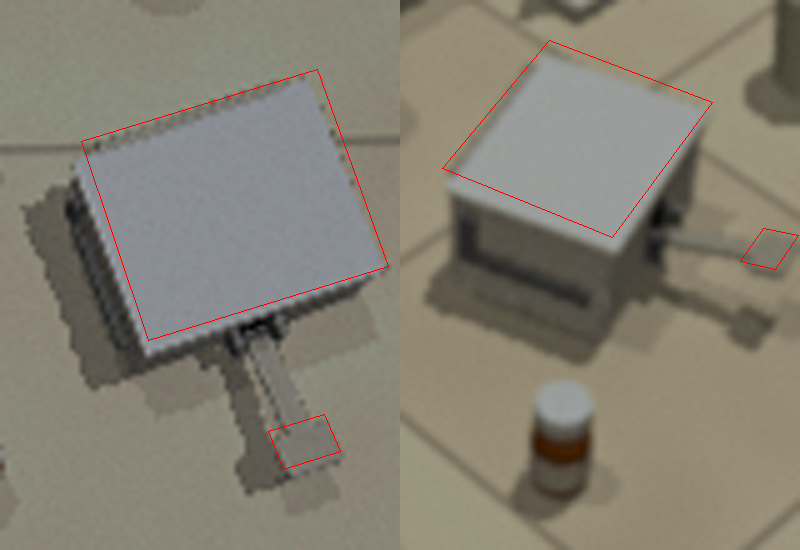

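Run:
```python
from h import *
for psi,o in((.31,np.array([.6455,-.1555])),):
  im=cv2.imread('pics/t0.png');im2=cv2.imread('pics/s0.png')
  x=np.array([np.cos(psi),np.sin(psi)]);y=np.array([-x[1],x[0]])
  def P(a,b,z):return np.array([*(o+a*x+b*y),z])
  out=[]
  print('pad',P(-.145,0,.06))
  for cam,i,c0 in(('top',im,(340,120)),('side',im2,(300,130))):
    k=5;crop=cv2.resize(i[c0[1]:c0[1]+110,c0[0]:c0[0]+80],None,fx=k,fy=k,interpolation=cv2.INTER_CUBIC)
    for pts in([P(-.158,-.018,.063),P(-.158,.018,.063),P(-.133,.018,.057),P(-.133,-.018,.057)],[P(-.064,-.075,.095),P(-.064,.075,.095),P(.064,.075,.095),P(.064,-.075,.095)]):
      pp=np.array([proj(cam,v) for v in pts]);pp=((pp-c0+.5)*k).astype(int)
      cv2.polylines(crop,[pp],True,(0,0,255) if cam else 0,1)
    out.append(crop)
  cv2.imwrite('pics/z1.png',np.hstack(out))
```

```text
pad [ 0.50741163 -0.1997335   0.06      ]
```

View pics/z1.png

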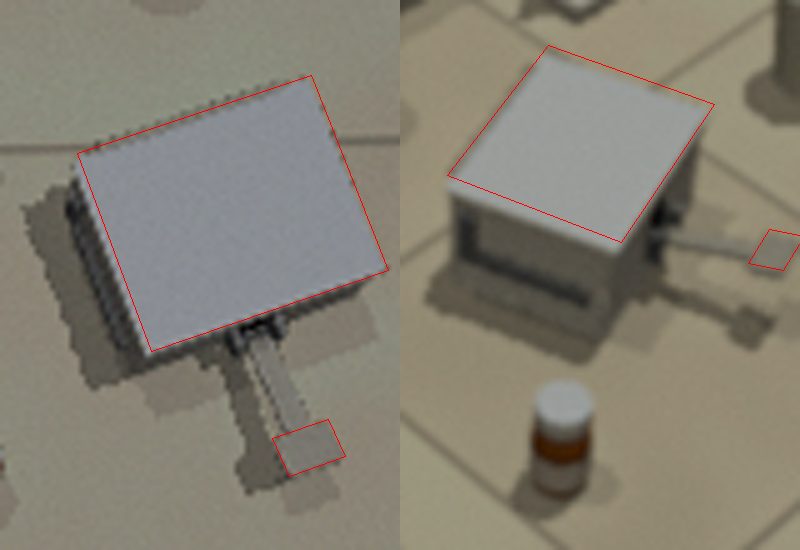

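```bash
python3 -m handwheel '{"travel":[[0,0,0],[2.3,-2,0],[2.3,-2,0],[2.3,-2,0],[2.3,-2,0]],"turn":[0.115,0,0,0,0]}' 0 30; python3 -m handwheel '{"travel":[[2.3,-2,0],[2.3,-2,0],[2.3,-2,0],[2.3,-2,0],[2.3,-2,0]],"turn":[0,0,0,0,0]}'
```

```text
time: 1.22
position: [0.3269, -0.492, 0.2298]
tool_rot: [0.99, 0.144, -0.002, 0.002]
force: [0.6, -0.1, 0.2]
grip_width: 0.0254
time: 1.63
position: [0.4112, -0.3573, 0.2298]
tool_rot: [0.99, 0.143, -0.002, 0.003]
force: [0.2, -0.6, 0.7]
grip_width: 0.0
```

```bash
cat > g.py <<'E'
from h import *
from scipy.spatial.transform import Rotation as Ro
import sys
np.set_printoptions(precision=4,suppress=True)
o=r.get_obs();M=Ro.from_quat(o['tool_rot']).as_matrix()
T=np.array([float(v) for v in sys.argv[1:4]])
print(o['time'],o['position'],'yaw',np.arctan2(M[1,0],M[0,0]),'tilt',M[:,2],'F',o['force'],'w',o['grip_width'])
print('cm in tool',M.T@(T-o['position'])*100)
E
python3 g.py .507 -.198 .12
```

```text
1.6333 [ 0.4112 -0.3573  0.2298] yaw 0.28763906260005695 tilt [-0.0031 -0.0059 -1.    ] F [ 0.2094 -0.603   0.6901] w 3.709614249480254e-05
cm in tool [ 13.7602 -12.6077  10.8587]
```

```bash
python3 -m handwheel '{"travel":[[2.5,-2.3,0.8],[2.5,-2.3,0.8],[2.5,-2.3,0.8],[2.5,-2.3,0.8],[1.5,-1.5,0.8]],"turn":[0,0,0,0,0]}'; python3 g.py .507 -.198 .12
```

```text
time: 2.05
position: [0.4968, -0.2145, 0.1913]
tool_rot: [0.99, 0.144, 0.002, 0.006]
force: [0.5, 1.3, 0.7]
grip_width: 0.0
2.05 [ 0.4968 -0.2145  0.1913] yaw 0.28897846595746157 tilt [ 0.0047 -0.0105 -0.9999] F [0.5345 1.2609 0.7208] w 2.5592186445816978e-05
cm in tool [ 1.434  -1.3714  7.1206]
```

```bash
python3 -m handwheel '{"travel":[[0.4,-0.4,1.5],[0.3,-0.3,1.5],[0.1,-0.1,1.5],[0,0,1],[0,0,0]],"turn":[0,0,0,0,0]}'; python3 g.py .507 -.198 .10
python3 - <<'E'
from h import *
o=r.get_obs()
save('wrist','w1.png');save('top','t1.png');save('side','s1.png')
a=cv2.imread('pics/t1.png')[120:230,340:440];b=cv2.imread('pics/s1.png')[130:240,300:400]
cv2.imwrite('pics/z2.png',np.hstack([cv2.resize(v,None,fx=4,fy=4) for v in(a,b)]))
for n in('bath_lever_pad','bath_lever_pivot'):print(vision.tip_of('wrist',n))
T=np.array(vision.camera_params('wrist')['tool_from_camera']);print(T)
E
```

```text
time: 2.47
position: [0.5069, -0.1946, 0.1342]
tool_rot: [0.988, 0.151, 0.003, 0.005]
force: [-0.7, 1.0, -0.5]
grip_width: 0.0004
2.4667 [ 0.5069 -0.1946  0.1342] yaw 0.30416536509393544 tilt [ 0.0077 -0.0082 -0.9999] F [-0.721   0.9965 -0.4524] w 0.00043676833675906907
cm in tool [-0.1043  0.2917  3.4241]
[{'xy': [323.3, 216.8], 'p': 0.62}]
[{'xy': [323.4, 99.9], 'p': 0.85}]
[[ 5.78613703e-04 -9.64468831e-01 -2.64196025e-01  6.53432498e-02]
 [ 9.99999755e-01  4.54206013e-04  5.31976280e-04  7.37133183e-04]
 [-3.93075117e-04 -2.64196269e-01  9.64468858e-01 -1.42369093e-01]
 [ 0.00000000e+00  0.00000000e+00  0.00000000e+00  1.00000000e+00]]
```

View pics/w1.png

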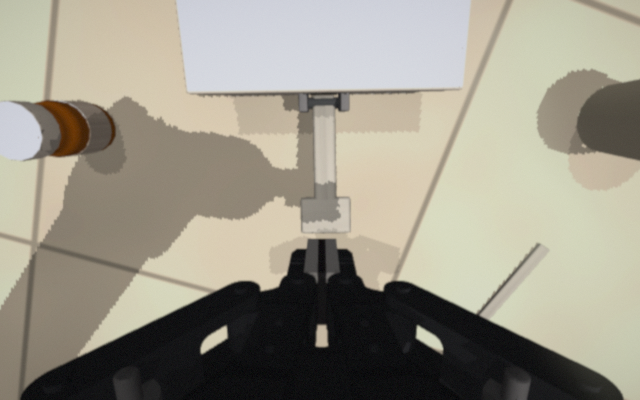

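View pics/z2.png

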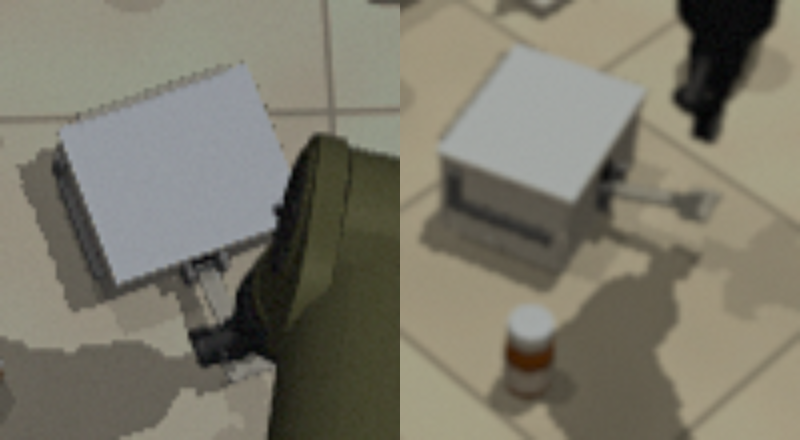

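Wrist view: the pad is centred at about (326, 215), the lever root at (323, 100), and the fingertips at (321, 240). The pill bottle and nail file are well clear of the gripper.

Run:
```python
from h import *
from scipy.spatial.transform import Rotation as Ro
o=r.get_obs();M=Ro.from_quat(o['tool_rot']).as_matrix();p=vision.camera_params('wrist');T=np.array(p['tool_from_camera'])
print(o['position'],o['time'])
for xy,z in(((326,215),.06),((323.4,99.9),.04)):
    d=T[:3,:3]@np.array([(xy[0]-p['cx'])/p['fx'],(xy[1]-p['cy'])/p['fy'],1]);c=T[:3,3]
    d=M@d;c=o['position']+M@c
    X=c+d*(z-c[2])/d[2];print(X,M.T@(X-o['position'])*100)
```

```text
[ 0.50853714 -0.19613951  0.13732372] 2.7167
[ 0.50569408 -0.20254584  0.06      ] [-0.52992963  0.42038762  7.73455035]
[ 0.58205656 -0.17698915  0.04      ] [7.50313668 0.22747048 9.80248308]
```

```bash
python3 -m handwheel '{"travel":[[-0.3,0.3,1.3],[-0.2,0.2,1.3],[0,0.1,1.3],[0,0,1],[0,0,0.5]],"turn":[0,0,0,0,0]}'; python3 g.py .506 -.2 .060
```

```text
time: 3.13
position: [0.5104, -0.2084, 0.0884]
tool_rot: [0.989, 0.149, 0.011, 0.01]
force: [0.9, 0.2, 1.0]
grip_width: 0.0001
3.1333 [ 0.5104 -0.2084  0.0884] yaw 0.29873119775765594 tilt [ 0.0242 -0.017  -0.9996] F [0.9104 0.1727 0.953 ] w 9.587034106716812e-05
cm in tool [-0.2275 -0.9957  2.8124]
```

```bash
python3 -m handwheel '{"travel":[[-0.1,-0.4,0.2],[-0.1,-0.3,0.3],[0,-0.1,0.3],[0,0,0.3]],"turn":[0,0,0,0]}'; python3 g.py .506 -.2 .060
```

```text
time: 3.47
position: [0.5067, -0.2012, 0.0775]
tool_rot: [0.989, 0.148, 0.011, 0.011]
force: [0.8, 1.0, 0.6]
grip_width: -0.0
3.4667 [ 0.5067 -0.2012  0.0775] yaw 0.29810430090685774 tilt [ 0.0257 -0.0176 -0.9995] F [0.7896 1.0138 0.6329] w -4.290890623820358e-06
cm in tool [-0.0677 -0.1776  1.7491]
```

```bash
python3 -m handwheel '{"travel":[[0,0,0.5],[0,0,0.5],[0,0,0.5],[0,0,0.5],[0,0,0.5]],"turn":[0,0,0,0,0]}'; python3 g.py .506 -.2 .025
```

```text
time: 3.88
position: [0.5077, -0.2021, 0.0525]
tool_rot: [0.989, 0.149, 0.011, 0.012]
force: [-3.7, -0.2, 5.8]
grip_width: 0.0001
3.8833 [ 0.5077 -0.2021  0.0525] yaw 0.2986560731781665 tilt [ 0.0261 -0.0195 -0.9995] F [-3.7417 -0.2325  5.8156] w 8.404376543817265e-05
cm in tool [-0.1567 -0.3199  2.7398]
```

Contact made, about 6 N. Continuing down.

```bash
python3 -m handwheel '{"travel":[[0,-0.1,0.5],[0,-0.1,0.5],[0,0,0.5],[0,0,0.4],[0,0,0.4]],"turn":[0,0,0,0,0]}'; python3 g.py .506 -.2 .025
```

```text
time: 4.3
position: [0.5076, -0.2021, 0.0283]
tool_rot: [0.989, 0.148, 0.011, 0.012]
force: [-0.4, 1.5, 3.3]
grip_width: 0.0002
4.3 [ 0.5076 -0.2021  0.0283] yaw 0.29717765076731567 tilt [ 0.0258 -0.0212 -0.9994] F [-0.3519  1.5232  3.3028] w 0.00015158919792811648
cm in tool [-0.102  -0.254   0.3241]
```

```bash
python3 -m handwheel '{"travel":[[0,0,0.3],[0,0,0.3],[0,0,0.2]],"turn":[0,0,0]}'; python3 g.py .506 -.2 .025
python3 - <<'E'
from h import *
save('side','s3.png');save('wrist','w3.png')
b=cv2.imread('pics/s3.png')[100:240,260:420]
cv2.imwrite('pics/z3.png',np.hstack([cv2.resize(b,(400,350)),cv2.resize(cv2.imread('pics/w3.png'),(400,350))]))
E
```

```text
time: 4.55
position: [0.5081, -0.2021, 0.0266]
tool_rot: [0.989, 0.148, 0.009, 0.013]
force: [-9.4, 3.2, 18.8]
grip_width: -0.0
4.55 [ 0.5081 -0.2021  0.0266] yaw 0.29733083396976867 tilt [ 0.0223 -0.0227 -0.9995] F [-9.4317  3.2367 18.8431] w -4.375850610199127e-06
cm in tool [-0.1423 -0.263   0.1537]
```

View pics/z3.png

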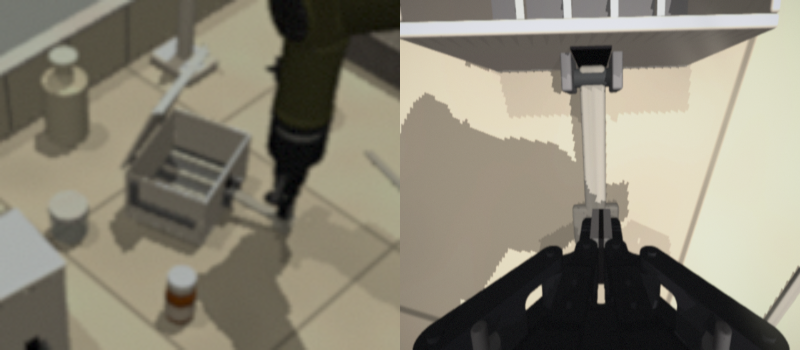

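The side view shows the lid standing open and the bin shut. The 19 N jump means the lever is on its stop, so I hold here with a light push.

```bash
for i in 1; do python3 -m handwheel '{"travel":[[0,0,0.15],[0,0,0.15],[0,0,0.15],[0,0,0.15],[0,0,0.15]],"turn":[0,0,0,0,0]}'; done; python3 g.py .506 -.2 .025
```

```text
time: 5.07
position: [0.5081, -0.202, 0.0267]
tool_rot: [0.989, 0.148, 0.008, 0.014]
force: [-6.7, 1.6, 16.4]
grip_width: 0.0003
5.0667 [ 0.5081 -0.202   0.0267] yaw 0.2976405520565615 tilt [ 0.0193 -0.0255 -0.9995] F [-6.7371  1.6076 16.3907] w 0.0003356097135955944
cm in tool [-0.1408 -0.2582  0.1607]
```

```bash
python3 -m handwheel '{"travel":[[0,0,0.15],[0,0,0.15],[0,0,0.15],[0,0,0.15],[0,0,0.15]],"turn":[0,0,0,0,0]}'
python3 -m handwheel '{"travel":[[0,0,0.15],[0,0,0.15],[0,0,0.15],[0,0,0.15],[0,0,0.15]],"turn":[0,0,0,0,0]}'
python3 -m handwheel '{"travel":[[0,0,0.15],[0,0,0.15],[0,0,0.15],[0,0,0.15],[0,0,0.15]],"turn":[0,0,0,0,0]}'
python3 -m handwheel '{"travel":[[0,0,0.15],[0,0,0.15],[0,0,0.15],[0,0,0.15],[0,0,0.15]],"turn":[0,0,0,0,0]}'; python3 g.py .506 -.2 .025
python3 - <<'E'
from h import *
save('side','s4.png');save('wrist','w4.png')
b=cv2.imread('pics/s4.png')[100:240,260:420]
cv2.imwrite('pics/z4.png',np.hstack([cv2.resize(b,(400,350)),cv2.resize(cv2.imread('pics/w4.png'),(400,350))]))
E
```

```text
time: 5.48
position: [0.508, -0.202, 0.0267]
tool_rot: [0.989, 0.148, 0.006, 0.015]
force: [-7.0, 2.4, 16.1]
grip_width: 0.0004
time: 5.9
position: [0.508, -0.202, 0.0268]
tool_rot: [0.989, 0.148, 0.004, 0.016]
force: [-7.4, 1.8, 16.0]
grip_width: -0.0002
time: 6.32
position: [0.5081, -0.202, 0.0268]
tool_rot: [0.989, 0.149, 0.002, 0.017]
force: [-5.8, 1.9, 15.9]
grip_width: -0.0
time: 6.73
position: [0.5081, -0.202, 0.0268]
tool_rot: [0.989, 0.149, 0.0, 0.018]
force: [-7.0, 1.4, 16.0]
grip_width: -0.0002
6.7333 [ 0.5081 -0.202   0.0268] yaw 0.2983293362938095 tilt [ 0.0058 -0.0362 -0.9993] F [-6.9605  1.3646 16.0369] w -0.0001598023682636675
cm in tool [-0.1369 -0.2615  0.175 ]
```

View pics/z4.png

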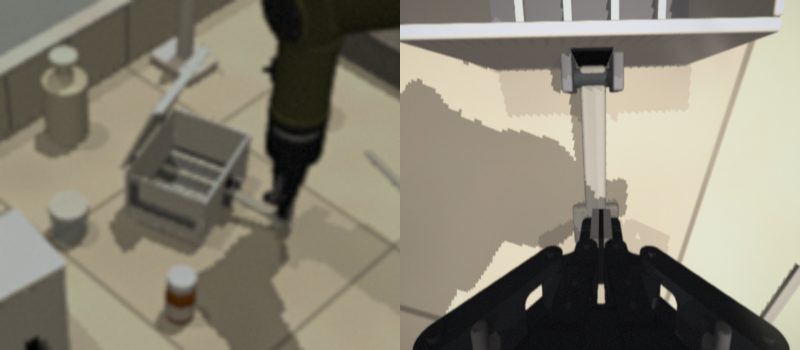

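Open for over 2 s. Now releasing at about 1 mm per row.

```bash
python3 -m handwheel '{"travel":[[0,0,0],[0,0,-0.1],[0,0,-0.1],[0,0,-0.1],[0,0,-0.1]],"turn":[0,0,0,0,0]}'
python3 -m handwheel '{"travel":[[0,0,-0.1],[0,0,-0.1],[0,0,-0.1],[0,0,-0.1],[0,0,-0.1]],"turn":[0,0,0,0,0]}'; python3 g.py .506 -.2 .06
```

```text
time: 7.25
position: [0.5078, -0.2017, 0.0301]
tool_rot: [0.989, 0.149, -0.0, 0.018]
force: [-0.6, -1.5, 1.2]
grip_width: -0.0
time: 7.67
position: [0.5074, -0.2019, 0.0348]
tool_rot: [0.989, 0.149, -0.0, 0.018]
force: [-0.5, -1.0, 1.4]
grip_width: 0.0002
7.6667 [ 0.5074 -0.2019  0.0348] yaw 0.29833830548482243 tilt [ 0.0044 -0.036  -0.9993] F [-0.4939 -0.9779  1.3965] w 0.0002206687716503945
cm in tool [-0.0891 -0.1318 -2.5243]
```

```bash
python3 - <<'E'
from h import *
save('side','s5.png');save('wrist','w5.png')
b=cv2.imread('pics/s5.png')[100:240,260:420]
cv2.imwrite('pics/z5.png',np.hstack([cv2.resize(b,(400,350)),cv2.resize(cv2.imread('pics/w5.png'),(400,350))]))
E
python3 g.py .506 -.2 .06
```

```text
7.7667 [ 0.5073 -0.2019  0.035 ] yaw 0.29838795489072706 tilt [ 0.0044 -0.0362 -0.9993] F [-0.8897  0.0811  1.508 ] w 5.5017304248386215e-05
cm in tool [-0.0885 -0.1323 -2.5074]
```

View pics/z5.png

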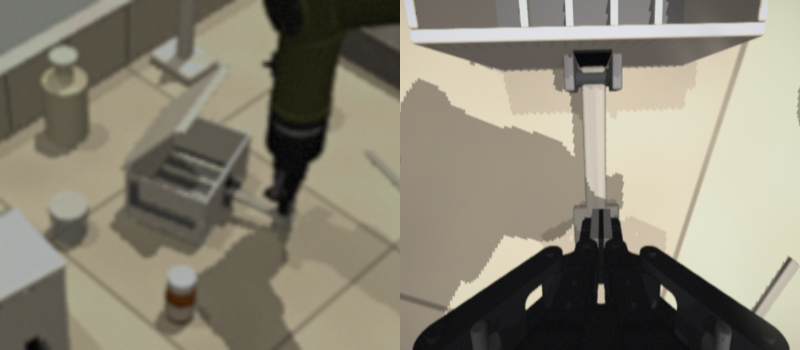

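The lid is coming down with the lever following the fingers, so I continue at the same pace.

```bash
python3 -m handwheel '{"travel":[[0,0,-0.1],[0,0,-0.1],[0,0,-0.1],[0,0,-0.1],[0,0,-0.1]],"turn":[0,0,0,0,0]}'
python3 -m handwheel '{"travel":[[0,0,-0.1],[0,0,-0.1],[0,0,-0.1],[0,0,-0.1],[0,0,-0.1]],"turn":[0,0,0,0,0]}'
python3 -m handwheel '{"travel":[[0,0,-0.1],[0,0,-0.1],[0,0,-0.1],[0,0,-0.1],[0,0,-0.1]],"turn":[0,0,0,0,0]}'; python3 g.py .506 -.2 .06
```

```text
time: 8.18
position: [0.5072, -0.2018, 0.0405]
tool_rot: [0.989, 0.149, -0.001, 0.018]
force: [-0.7, 0.4, 1.6]
grip_width: 0.0001
time: 8.6
position: [0.5074, -0.2018, 0.0464]
tool_rot: [0.989, 0.149, -0.0, 0.019]
force: [-0.8, -0.5, 1.8]
grip_width: -0.0
time: 9.02
position: [0.508, -0.2016, 0.0523]
tool_rot: [0.989, 0.149, 0.0, 0.019]
force: [-0.1, 0.1, 2.0]
grip_width: -0.0
9.0167 [ 0.508  -0.2016  0.0523] yaw 0.29854823218998033 tilt [ 0.006  -0.037  -0.9993] F [-0.1154  0.0515  1.9846] w -3.83855478328031e-05
cm in tool [-0.1487 -0.1826 -0.7767]
```

```bash
python3 -m handwheel '{"travel":[[0,0,-0.08],[0,0,-0.08],[0,0,-0.08],[0,0,-0.08],[0,0,-0.08]],"turn":[0,0,0,0,0]}'
python3 -m handwheel '{"travel":[[0,0,-0.08],[0,0,-0.08],[0,0,-0.08],[0,0,-0.08],[0,0,-0.08]],"turn":[0,0,0,0,0]}'
python3 -m handwheel '{"travel":[[0,0,-0.08],[0,0,-0.08],[0,0,-0.08],[0,0,-0.08],[0,0,-0.08]],"turn":[0,0,0,0,0]}'; python3 g.py .506 -.2 .06
python3 - <<'E'
from h import *
save('side','s6.png');save('wrist','w6.png')
b=cv2.imread('pics/s6.png')[100:240,260:420]
cv2.imwrite('pics/z6.png',np.hstack([cv2.resize(b,(400,350)),cv2.resize(cv2.imread('pics/w6.png'),(400,350))]))
E
```

```text
time: 9.43
position: [0.5088, -0.2013, 0.0572]
tool_rot: [0.989, 0.149, 0.001, 0.019]
force: [0.6, -0.1, 1.9]
grip_width: -0.0004
time: 9.85
position: [0.5097, -0.2009, 0.0619]
tool_rot: [0.989, 0.149, 0.002, 0.019]
force: [-0.3, -1.2, 0.4]
grip_width: 0.0001
time: 10.27
position: [0.5079, -0.1994, 0.0644]
tool_rot: [0.989, 0.149, 0.0, 0.018]
force: [-0.6, 0.1, 0.6]
grip_width: 0.0002
10.2667 [ 0.5079 -0.1994  0.0644] yaw 0.2994913734690146 tilt [ 0.0057 -0.0346 -0.9994] F [-0.6041  0.1442  0.5592] w 0.00015243604795700728
cm in tool [-0.1961 -0.0125  0.4401]
```

View pics/z6.png

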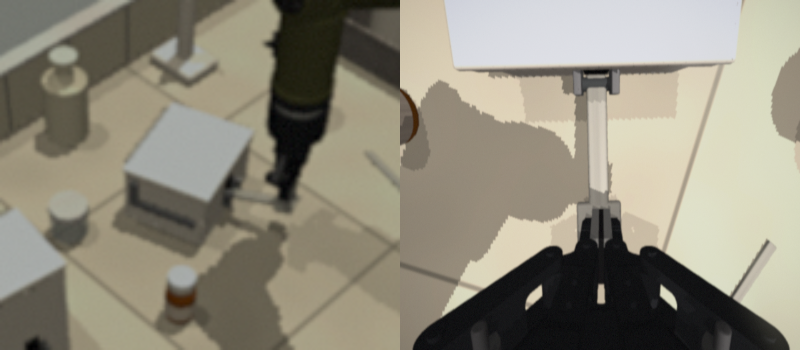

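The lid is shut and the contact force is gone. Moving clear: up, then back.

```bash
python3 -m handwheel '{"travel":[[0,0,-0.1],[0,0,-0.2],[0,0,-0.5],[0,0,-1],[0,0,-1.5]],"turn":[0,0,0,0,0]}'
python3 -m handwheel '{"travel":[[0,0,-2],[0,0,-2],[0,0,-2],[0,0,-2],[0,0,-1]],"turn":[0,0,0,0,0]}'
python3 -m handwheel '{"travel":[[-1,1,-1],[-2,2,0],[-2,2,0],[-1,1,0],[0,0,0]],"turn":[0,0,0,0,0]}'
python3 -m handwheel '{"travel":[[0,0,0],[0,0,0],[0,0,0]],"turn":[0,0,0]}'
python3 - <<'E'
from h import *
print(r.get_obs()['force'],r.get_obs()['position'])
save('side','s7.png');save('top','t7.png')
a=cv2.imread('pics/s7.png');b=cv2.imread('pics/t7.png')
cv2.imwrite('pics/z7.png',np.vstack([cv2.resize(a[60:350,140:460],(640,580))[:290*2:1]])) 
for n in ['pill_bottle','glass_jar','toothbrush','nail_file','tumbler','denture_cup']:
  print(n,[np.round(d['xy'],1) for d in vision.search_frame('side',n)][:1])
a0=cv2.imread('pics/s0.png');d=cv2.absdiff(a0,a).max(2);print((d[100:230,200:345]>40).sum())
E
```

```text
time: 10.78
position: [0.5054, -0.1975, 0.0965]
tool_rot: [0.989, 0.149, -0.002, 0.016]
force: [-0.3, 0.8, 0.2]
grip_width: 0.0001
time: 11.2
position: [0.5056, -0.1939, 0.1953]
tool_rot: [0.989, 0.15, -0.001, 0.016]
force: [0.8, -0.1, 0.9]
grip_width: 0.0003
time: 11.62
position: [0.4684, -0.2695, 0.2157]
tool_rot: [0.988, 0.153, 0.004, 0.019]
force: [-0.6, -0.9, -1.3]
grip_width: -0.0001
time: 11.87
position: [0.4689, -0.2679, 0.2161]
tool_rot: [0.988, 0.153, 0.004, 0.019]
force: [-0.4, 0.3, -0.2]
grip_width: -0.0003
[-0.44872839  0.27749604 -0.20155531] [ 0.46893233 -0.26789028  0.21609827]
pill_bottle [array([330.4, 215.5])]
glass_jar [array([287.9, 187.9])]
toothbrush [array([307.1, 322. ])]
nail_file [array([336. , 172.2])]
tumbler [array([386.4, 135.1])]
denture_cup [array([213.3, 275.6])]
0
```

View pics/z7.png

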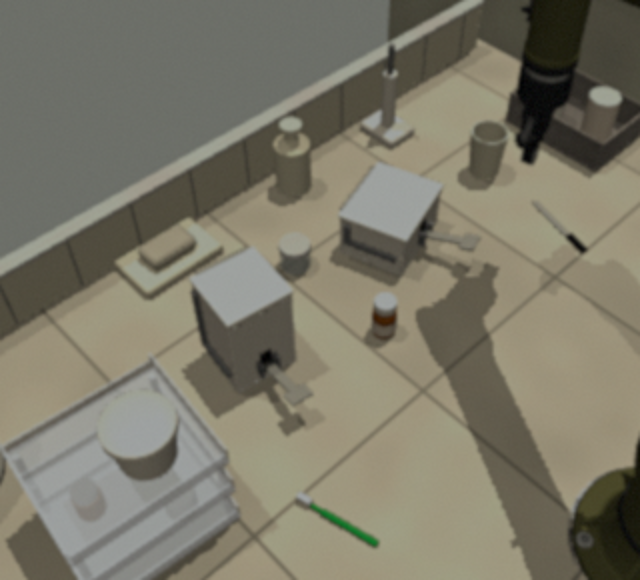

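View pics/t7.png

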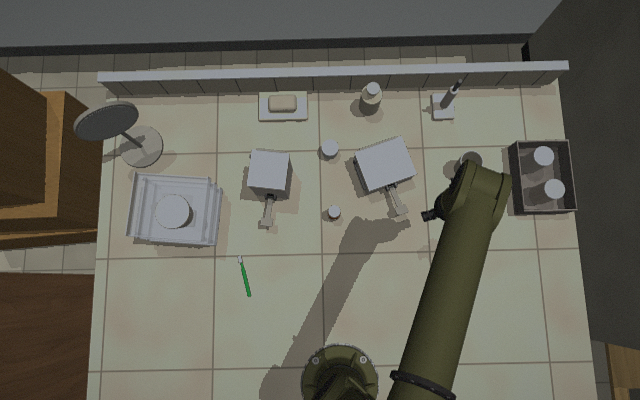

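Both lids are shut, both levers are up, nothing has moved against the first pictures, and the gripper is in free air. Handing in.

```bash
python3 -c "
from plant import r
print(r.hand_in())"
```

```text
the job is handed in; nothing more can be done
None
```

The bath has been aired and the job is handed in. I pressed the lever to its stop with the closed fingertips and held the lid open for a bit over 2 s. I then let the lever up at about 12 mm/s, so the lid came down at roughly 0.4 rad/s against the 1.5 rad/s limit, and moved the arm up and back. It took about 12 s of the 45 s allowed.

**Last checks:**
- **Lids and levers:** the side picture shows the bath's lid and the bin's lid both shut and both levers up. The part of the side picture with the bath, the bin and the jar has no changed pixels against the first picture.
- **Loose things:** they look unmoved in the pictures. In the last top view the arm hides the nail file and part of the tumbler; both show in the side view.
- **Contact:** the force reading is back to noise (about 0.5 N), and the gripper is about 0.2 m above the ledge.

**Disagreements:** the network put the nail file on the bath's lever at (336, 172) in the last side view. I took that as a false report, because the file shows in its place in the picture. The tool also tilted by about 0.04 rad over the small moves, with no visible effect.

I judged the lid's angle and speed from the pictures and the fingers' motion, because no joint values for the lid are given.

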